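Hang the wash basket up to dry and switch the fan on

TASK

Hang the wash basket with the orange handle, prints and all, on the free hook of the drying stand (the one on the side of the tray nearer the robot), so that it hangs still and level with its handle bar down in the throat of the hook; then switch the fan on at its red rocker. Keep the basket upright so that no print falls out, and leave the spare basket, the bottle, the jar, the spray can, the paint-clip stand and the part already drying where they are.

Things in the scene. Friction and masses are not known exactly. Their poses are not given: they have to be found in the camera images.
- basket_bar (a point): Centre of the straight orange handle bar of the wash basket to hang, the place to grip. The bar runs along y, is 130 mm long, 12 x 12 mm in section, 120 mm above the basket's underside. The hook goes under its middle, where fingers would be in the way: grip about 40 mm from the middle, at either end. Axes are the basket's (z up). Between its uprights, bar and rim is a window 69 mm high, 122 mm wide.
- basket: That basket, loose, steel wire, about 150 to 310 g, 80 mm deep (x) by 124 mm long (y), walls 45 mm high; two flat uprights at its ends in y carry the bar. Origin at the centre of its underside. It may be hung either way round.
- print_cog: Small white printed cog, 32 mm across, 22 mm high, lying loose in the basket; origin under its centre.
- print_bracket: Small white printed bracket, 30 by 34 by 30 mm, lying loose in the basket; origin under its centre.
- hook_seat (a point): Seat of the free hook: top of its 9 mm steel rod at the middle of the throat, 226.5 mm above the table; the hung bar's centre is 6 mm above it. -x: the way the hook points; y: the way the hung bar lies; z up. Throat: a flat 24 mm long in x, then the rod slopes up 24 mm toward the post and 26 mm to the tip. Bring the bar in along +x above the tip, the rod passing through the basket's window, then lower it.
- hook_tip (a point): Top of the free hook's outer tip, 26 mm outward (-x) from the seat and 26 mm higher, 252.5 mm above the table.
- stand: Fixed drying stand; origin on the table under its post, axes as the hook seat's. Steel post 22 mm thick, 288 mm tall, with a clamp 38 mm thick at 231 to 261 mm height. The free hook (seat at x = -82 mm) points to -x; a like hook points to +x and holds the drying part. The white drip tray under it, centred on the post, is 310 mm (x) by 160 mm (y), 18 mm high.
- rocker (a joint): The fan's red over-centre rocker switch: 0 rad = off, 0.4 rad = on. It snaps away from the middle (0.2 rad) to whichever end it is nearer; about 4 N at the raised end flips it.
- rocker_on (a point): Middle of the upper face of the rocker's raised (ON) half, marked with a white dash, on top of the fan; 183 mm above the table while off. The rocker is 24 mm (x) by 46 mm (y); this point is 15 mm from the pivot line, toward +y of the fan. The outer end stands 20 mm above the fan's top. Pressed straight down by 8 mm, it snaps on by itself.
- fan: The fixed grey bench fan, 58 mm (x) by 146 mm (y) by 165 mm high, standing beside the stand, its grille (-x side) toward the free hook; origin at the centre of its underside. The rocker is centred on its top.
- spare_bar (a point): Centre of the grey handle bar of the spare, empty basket, of the same shape and size as the other, standing on the table; 120 mm above its underside. Leave it.
- wash_bottle_mid (a point): White straight-sided wash bottle with a wide red cap, 76 mm in diameter, 240 mm tall, standing close to one end of the orange-handled basket; the point is on its axis 120 mm up. Leave it.
- resin_jar_mid (a point): Low amber jar with black lid, 62 mm in diameter, 72 mm tall, at the other end of that basket; point on its axis 36 mm up. Leave it.
- spray_can_mid (a point): Yellow spray can, 65 mm in diameter, 190 mm tall; point on its axis 95 mm up. Leave it.
- clip_stand_mid (a point): Paint-clip stand: a loose wooden block 80 mm (x) by 70 mm (y), 30 mm high, with four upright sticks ending in clips that hold small painted parts, up to 300 mm above the table and within 45 mm of the middle; the point is in its middle 150 mm up. Leave it.
- hung_frame: Grey printed frame, 90 mm wide (y), 100 mm tall, 8 mm thick (x), hanging on the stand's second hook; origin at the centre of its lower edge. Leave it.
Mind the look-alikes: they are no part of the job. What is shaped like the basket but brown or green is not meant. Leave any brown or pink look-alike of the print_bracket alone.

How it is judged:
On the way:
1. the basket hangs in the hook's throat, let go, with the fan still off (x of basket_bar in the frame of hook_seat between -0.014 and 0.014 m and y of basket_bar in the frame of hook_seat between -0.025 and 0.025 m and z of basket_bar in the frame of hook_seat between 0 and 0.012 m and angle between the y axis of basket_bar and the y axis of hook_seat, either way round below 0.3 rad and angle between basket_bar's own z axis and vertical below 0.25 rad and contact force between the fingers and basket below 0.3 N and value of joint rocker below 0.1 rad), for 0.3 s.
At the end, for the whole second after the job is handed in: Basket let go and still on the free hook: bar centre within 14 mm along and 25 mm across the throat, 0 to 12 mm above the seat, within 0.3 rad of square and 0.25 rad of upright; both prints in it; rocker over 0.35 rad; the part on the other hook within 30 mm of its place (x of basket_bar in the frame of hook_seat between -0.014 and 0.014 m and y of basket_bar in the frame of hook_seat between -0.025 and 0.025 m and z of basket_bar in the frame of hook_seat between 0 and 0.012 m and angle between the y axis of basket_bar and the y axis of hook_seat, either way round below 0.3 rad and angle between basket_bar's own z axis and vertical below 0.25 rad and contact force between the fingers and basket below 0.3 N and linear speed of basket below 0.03 m/s and angular speed of basket below 0.3 rad/s and value of joint rocker above 0.35 rad and horizontal distance between each of print_cog, print_bracket and basket below 0.075 m and z of print_cog in the frame of basket between -0.005 and 0.04 m and z of print_bracket in the frame of basket between -0.005 and 0.04 m and distance of hung_frame from where it was at the start of the episode below 0.03 m); the robot touches nothing.
It fails at once if the basket was tipped by more than about 40 degrees (angle between basket_bar's own z axis and vertical above 0.7 rad).
It fails at once if the spare basket was moved by over 30 mm (distance of spare_bar from where it was at the start of the episode above 0.03 m).
It fails at once if the bottle, jar, spray can or paint-clip stand was moved or tipped (over 30 mm) (distance of any of wash_bottle_mid, resin_jar_mid, spray_can_mid, clip_stand_mid from where it was at the start of the episode above 0.03 m).
It fails at once if the part drying on the other hook was knocked off (distance of hung_frame from where it was at the start of the episode above 0.06 m).
It also fails if it takes over 61 s, if anything falls off the work surface, if the arm or the gripper's body presses on something with over 40 N, if the wrist force passes 120 N, or if a joint passes its speed limit or range.

ROBOT

A 6-joint arm with a two-finger parallel gripper is mounted at the origin on the work surface. World frame = base frame: x ahead of the robot, y to its left, z up, the work surface at z = 0. Lengths are in m, angles in rad, forces in N, time in s.
With the tool pointing down it reaches from about 0.25 to 0.775 m from the base axis. Payload 4 kg.
Tool frame: the origin (TCP) lies on the centre line of the jaws, within the pads' length; the fingertips stand bot.tip_extent ahead of it and the grasp point (between the pads) lies 5 mm behind it (bot.tip_extent is the distance from the TCP to the fingertips, in m); z points along the fingers, x is the direction in which the jaws open and shut, and the axes are right-handed (so a half turn about z gives the same grasp; the last joint's range is limited). The gripper opens to 94 mm and grips with 3 to 60 N. Pads are 16 mm wide; open, the fingers measure 119 mm over their backs; the gripper's body (75 mm by 177 mm) begins 78 mm behind the grasp point.
Start: joints at [1.073, 0.087, 1.371, -0, 1.684, -0.103], TCP at [0.212, 0.508, 0.22] pointing down, gripper open.
Joint ranges: [-3.1, 3.1], [-0.76, 2.03], [0.27, 2.55], [-1.08, 4.22], [0.17, 2.65], [-2.57, 2.57]. Speed limits (rad/s): [2.79, 2.79, 3.14, 3.14, 3.14, 3.14].

INTERFACE

Orientations are given as a unit quaternion [x, y, z, w].
In Python, from cell import sense, imaging, workorder, bot gives the robot as it stands.
- The arm moves only by the tool arm_command, never from a script. Its argument "increments" is a list of rows, each a list of 3 entries, a list of its own where there are three numbers: the finger opening in m, from 0 to 0.094, then the shift along the tool's x, y, z in m, then the turn, a rotation vector about the tool's x, y, z in degrees. A call has 1 to 8 rows; each row is the pose to reach, as a shift and turn from the pose commanded when the call began, along the tool's axes at that moment; what a row does not reach only later rows make up. A row lasts 1/8 s, in which the tool goes at most 62.5 mm and 10.7 degrees, less where a joint would pass 70% of its speed; a pose out of reach is approached as far as the arm can. A call with a gripper value outside its range is refused whole. The fingers move at their own pace and stop on an object; the grip force is fixed at half the most. Time passes only in rows, so rows that repeat a pose let the fingers close. It gives the time, the measured TCP pose, the force and the opening at its end, in the units of the state.
- sense(): the state, without advancing time (a new reading comes with each control period).
- imaging.capture(name): name is "side" or "top" or "wrist"; returns a dict with "image" (400x640x3 uint8, red, green, blue), "fx", "fy", "cx", "cy" (pixels), "extrinsics" (4x4, takes a point from world to camera coordinates); the wrist camera has in their place "hand_eye" (4x4, takes a point from camera to tool coordinates, whose origin is the TCP and whose axes are the tool frame's). Camera axes: x right, y up, looking along -z (the intrinsics and any distortion apply to the point x, -y, -z); pixel columns grow to the right and rows downward; lengths in m; the calibration is good to about 2 mm. A picture is of the moment at which its call begins: read the wrist's pose just before it. There is no depth.
- workorder.hand_in(): hands the job in, once; it reports no verdict.
The state is a dict: "clock": time; "joints": joint angles; "joint_vel": joint speeds; "joint_torque": joint torques, N m; "tool_pos": TCP position; "orientation": TCP orientation; "wrist_force": force on the tool from outside, world axes, zero at the start; "torque": the same for the moment, N m; "finger_gap": opening from 0.0 (shut) to 1.0 (fully open).
Only numpy, scipy, OpenCV 4.12 (cv2) and the standard library are available. Lean on these libraries where they do the work, as an engineer would, in place of code of your own. Each camera call takes 0.05 s, during which the arm holds its last target. There are 200 camera calls.

## Working session

There is one attempt and no reset: what is moved stays moved. The work goes in short steps, Python scripts to look and compute and a tool call to move; the robot and the scene stay as the last step left them, time stands still between calls to the robot, and variables do not carry over. Pictures are saved under pics/ and viewed, on a budget of 10 in all, crops included, one or two more only if the job needs it, and the job is handed in when it is done.

Besides the shell and the picture viewer there is one more tool, called as a command line: name --argument value ..., lists and objects as JSON in quotes. arm_command: Moves the arm, as the interface text tells. Its arguments: {"type":"object","properties":{"increments":{"type":"array","items":{"type":"array"}}},"required":["increments"]}

```bash
mkdir -p pics; ls; cat > h.py <<'E'
import numpy as np, cv2
from cell import sense, imaging, workorder, bot
from scipy.spatial.transform import Rotation as R
def snap(n,f):
    s=sense(); c=imaging.capture(n); cv2.imwrite(f'pics/{f}.png',c['image'][:,:,::-1])
    d={k:np.array(v) for k,v in c.items() if k!='image'}
    if n=='wrist':
        T=np.eye(4);T[:3,:3]=R.from_quat(s['orientation']).as_matrix();T[:3,3]=s['tool_pos']
        d['extrinsics']=np.linalg.inv(T@d['hand_eye'])
    np.savez(f'pics/{f}.npz',**d); return d
def load(f): return np.load(f'pics/{f}.npz')
def proj(d,p):
    q=d['extrinsics']@np.append(p,1); return np.array([d['cx']+d['fx']*q[0]/-q[2], d['cy']+d['fy']*-q[1]/-q[2]])
def ray(d,u,v):
    E=np.linalg.inv(d['extrinsics']); r=E[:3,:3]@np.array([(u-d['cx'])/d['fx'],-(v-d['cy'])/d['fy'],-1]); return E[:3,3],r/np.linalg.norm(r)
def atz(d,u,v,z):
    o,r=ray(d,u,v); return o+r*(z-o[2])/r[2]
def tri(*a):
    A=np.zeros((3,3));b=np.zeros(3)
    for d,u,v in a:
        o,r=ray(d,u,v);P=np.eye(3)-np.outer(r,r);A+=P;b+=P@o
    x=np.linalg.solve(A,b); return x
E
python3 - <<'E'
from h import *
for n in('side','top','wrist'):
    d=snap(n,n+'0'); print(n,[k for k in d], d['fx'],d['cx'],d['cy'],np.linalg.inv(d['extrinsics'])[:3,3].round(3))
print(sense(), bot.tip_extent)
a=[cv2.imread(f'pics/{n}0.png') for n in('side','top')]
E
```

```text
pics
side ['fx', 'fy', 'cx', 'cy', 'extrinsics'] 415.3231860217851 314.3242051379384 201.0416912239419 [ 0.012 -0.751  0.953]
top ['fx', 'fy', 'cx', 'cy', 'extrinsics'] 472.7980833717248 319.4065958231999 203.95338952721153 [ 0.291 -0.076  1.662]
wrist ['fx', 'fy', 'cx', 'cy', 'hand_eye', 'extrinsics'] 322.6808574444414 323.52234461158804 203.96144774552948 [0.143 0.537 0.383]
{'clock': 0.15, 'joints': array([ 1.07290519e+00,  8.77975934e-02,  1.37189825e+00,  5.44072757e-06,
        1.68357928e+00, -1.03096065e-01]), 'joint_vel': array([ 0.00081988, -0.00156284, -0.00380216,  0.00045603, -0.00099316,
        0.00049327]), 'joint_torque': array([ 1.26357954e-03, -3.40639937e+01, -3.02795863e+01,  7.18904799e-02,
        3.04970762e-02, -1.18593848e-04]), 'tool_pos': array([0.21135373, 0.50734663, 0.21857075]), 'orientation': array([ 8.32050927e-01,  5.54698609e-01, -7.45516920e-04,  3.89728000e-04]), 'wrist_force': array([-1.13143998,  0.26140658, -0.07303663]), 'torque': array([0.00121708, 0.03381312, 0.02434317]), 'finger_gap': 0.9996806950404177} 0.014
```

View pics/top0.png

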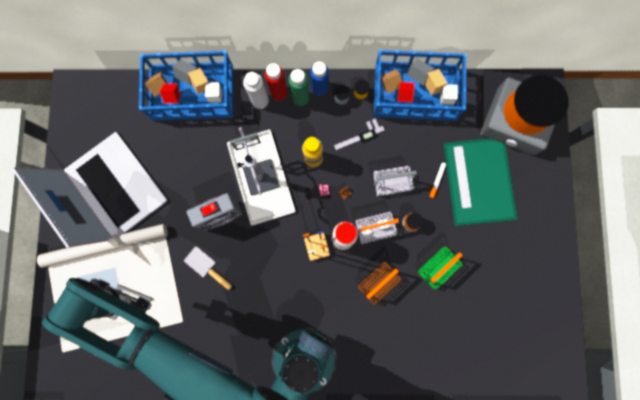

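View pics/side0.png

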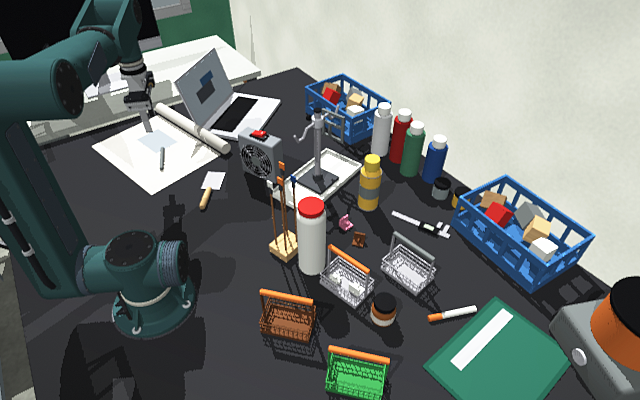

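Top view: wash basket (steel, orange bar) at about (378,226), bottle on its left (345,235), jar on its right (408,221). The look-alikes are a spare with a grey bar (394,180), a brown basket (380,283) and a green one (442,268). The stand is at (260,175), the fan at (210,208) with its rocker at (208,209). I choose (378,226), which is (347,262) in the side view, and check it close up.

```bash
python3 - <<'E'
from h import *
t=cv2.imread('pics/top0.png');s=cv2.imread('pics/side0.png')
def c(i,u,v,w,h,k): return cv2.resize(i[v:v+h,u:u+w],None,fx=k,fy=k,interpolation=cv2.INTER_CUBIC)
a=np.vstack([np.hstack([c(t,180,120,100,75,4),c(t,325,160,100,75,4)]),np.hstack([c(s,225,100,160,120,2.5),c(s,290,190,160,120,2.5)])])
print(a.shape);cv2.imwrite('pics/crop1.png',a)
E
```

```text
(600, 800, 3)
```

View pics/crop1.png

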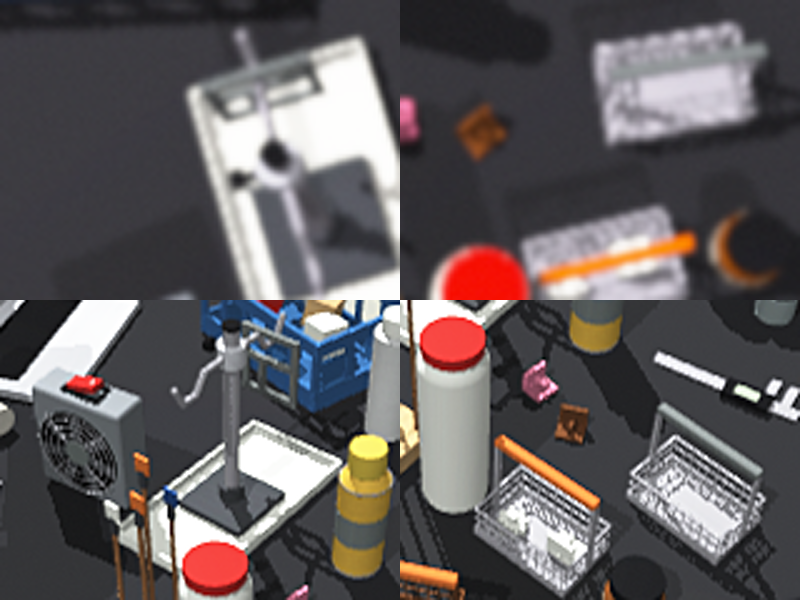

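```bash
python3 - <<'E'
from h import *
t=load('top0');s=load('side0')
print('bar ends',tri((t,360,229.5),(s,328.8,246.5)).round(3),tri((t,398.7,220),(s,370,271.5)).round(3))
print('at z.12',atz(t,360,229.5,.12).round(3),atz(t,398.7,220,.12).round(3))
print('post',atz(t,248.7,158.7,.288).round(3))
print('side tip',atz(s,295,135.2,.2525).round(3))
print('rocker',atz(t,208,209,.18).round(3), atz(s,260,134,.18).round(3))
im=cv2.imread('pics/top0.png')
m=cv2.inRange(cv2.cvtColor(im,cv2.COLOR_BGR2HSV),(0,150,120),(8,255,255))|cv2.inRange(cv2.cvtColor(im,cv2.COLOR_BGR2HSV),(172,150,120),(180,255,255))
n,l,st,ce=cv2.connectedComponentsWithStats(m)
for i in range(1,n):
  if st[i,4]>30: print(ce[i].round(1),st[i,4],cv2.minAreaRect(np.argwhere(l==i)[:,::-1].astype(np.float32)))
print('bottle',atz(t,345,235,.24),'jar',atz(t,408,221,.072),'can',atz(t,312,146,.19))
a=cv2.resize(im[125:235,180:325],None,fx=5,fy=5,interpolation=cv2.INTER_CUBIC);cv2.imwrite('pics/crop2.png',a)
E
```

```text
bar ends [ 0.433 -0.187  0.117] [ 0.465 -0.313  0.125]
at z.12 [ 0.433 -0.187  0.12 ] [ 0.465 -0.314  0.12 ]
post [0.628 0.156 0.288]
side tip [0.528 0.124 0.252]
rocker [0.491 0.299 0.18 ] [0.491 0.284 0.18 ]
[271.2  78.6] 70 ((272.0538635253906, 77.5692367553711), (17.116792678833008, 9.302603721618652), 7.125016689300537)
[405.3  91.7] 295 ((405.5, 91.0), (20.0, 15.0), 90.0)
[168.3  92.5] 295 ((168.0, 92.0), (20.0, 18.0), 90.0)
[208.6 209. ] 127 ((208.7000274658203, 208.9000244140625), (8.497057914733887, 14.758047103881836), 63.43495178222656)
[346.  232.3] 369 ((346.0, 232.0), (22.0, 20.0), 90.0)
bottle [ 0.4053306  -0.13313122  0.24      ] jar [ 0.46699196 -0.35237054  0.072     ] can [ 0.69448299 -0.0301832   0.19      ]
```

View pics/crop2.png

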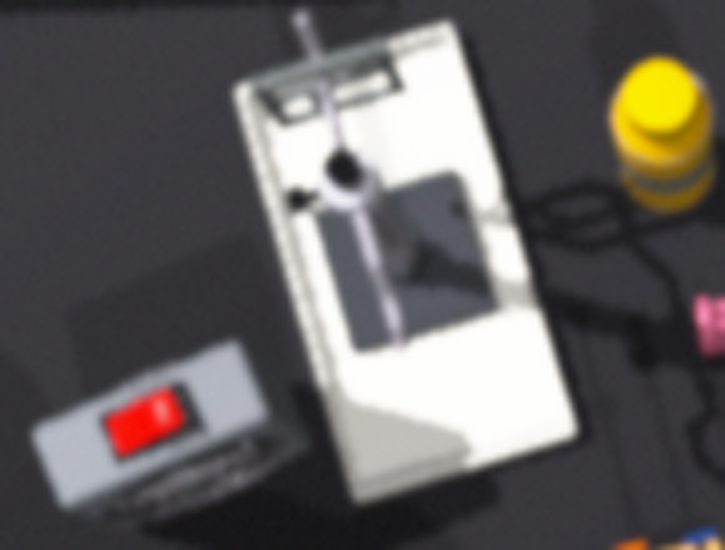

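Crop: the hook tip is at top-image (260,194) and the post top at (248.6,158.6). The pale spot on the rocker is at its right end (212,207). The basket choice is confirmed: steel wire, orange bar, white prints inside. The bottle at the bar's +y end is taller than the gripper body, so I grip at the jar (−y) end.

```bash
cat >> h.py <<'E'
def plan(p,yaw):
    """total tool-axes shift (mm) and turn (deg) from present pose to tool-down pose p with tool x at yaw deg"""
    s=sense(); r0=R.from_quat(s['orientation']); y=np.radians(yaw); x=np.array([np.cos(y),np.sin(y),0]);z=np.array([0,0,-1.])
    r1=R.from_matrix(np.c_[x,np.cross(z,x),z])
    print('shift',(r0.inv().apply(np.array(p)-s['tool_pos'])*1000).round(1),'turn',np.degrees((r0.inv()*r1).as_rotvec()).round(1))
E
python3 - <<'E'
from h import *
t=load('top0');s=load('side0')
print('clip',atz(s,285,243,.03),atz(t,316,247,.03))
print('tip',tri((t,260,194),(s,295,135.2)))
plan((.459,-.289,.45),14.2)
E
```

```text
clip [ 0.3779315  -0.04467297  0.03      ] [ 0.38043163 -0.04169132  0.03      ]
tip [0.52777862 0.12424248 0.25198195]
shift [-640.2  534.8 -230.5] turn [ 0.   0.1 53.2]
```

arm_command --increments '[[0.094,[0,0,-0.05],[0,0,0]],[0.094,[-0.02,0.015,-0.105],[0,0,3]],[0.094,[-0.05,0.04,-0.15],[0,0,8]],[0.094,[-0.09,0.075,-0.185],[0,0,13]],[0.094,[-0.135,0.112,-0.205],[0,0,18]],[0.094,[-0.18,0.15,-0.22],[0,0,23]],[0.094,[-0.225,0.188,-0.23],[0,0,28]],[0.094,[-0.27,0.226,-0.23],[0,0,33]]]'

```text
clock: 1.15
tool_pos: [0.3165, 0.1699, 0.4502]
orientation: [0.956, 0.294, 0.001, -0.0]
wrist_force: [1.2, -0.7, 0.2]
finger_gap: 0.996
```

```bash
python3 - <<'E'
from h import *
print(sense()['tool_pos'],sense()['clock'])
plan((.459,-.289,.36),14.2)
E
```

```text
[0.31649489 0.16985342 0.45022772] 1.15
shift [-140.7  459.4   90.2] turn [ 0.  -0.1 20.1]
```

arm_command --increments '[[0.094,[-0.018,0.057,0],[0,0,3]],[0.094,[-0.036,0.114,0],[0,0,6]],[0.094,[-0.054,0.171,0],[0,0,9]],[0.094,[-0.072,0.228,0],[0,0,12]],[0.094,[-0.09,0.285,0],[0,0,15]],[0.094,[-0.107,0.342,0.02],[0,0,18]],[0.094,[-0.124,0.4,0.04],[0,0,20]],[0.094,[-0.14,0.455,0.06],[0,0,20]]]'

```text
clock: 2.15
tool_pos: [0.4579, -0.285, 0.3885]
orientation: [0.992, 0.125, 0.0, -0.0]
wrist_force: [0.5, 0.1, 1.0]
finger_gap: 1.001
```

arm_command --increments '[[0.094,[0,0,0.015],[0,0,0]],[0.094,[0,0,0.03],[0,0,0]],[0.094,[0,0,0.03],[0,0,0]]]'

```text
clock: 2.52
tool_pos: [0.4573, -0.283, 0.3575]
orientation: [0.992, 0.125, -0.001, -0.001]
wrist_force: [-0.4, -0.2, 0.4]
finger_gap: 1.001
```

```bash
python3 - <<'E'
from h import *
d=snap('wrist','w1'); print(sense()['tool_pos'])
for n,y in(('+y end',.065),('-y',-.065)):
  print(n,proj(d,np.array([.449-.245*y,-.25+.969*y,.12])).round())
E
```

```text
[ 0.45751772 -0.28291326  0.35880575]
+y end [324.  98.]
-y [324. 203.]
```

View pics/w1.png

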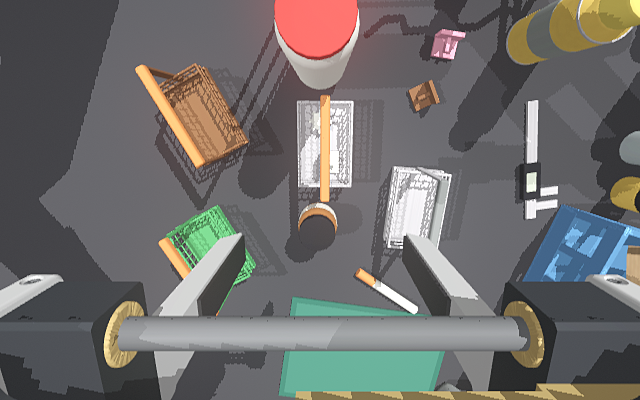

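The wrist view shows the orange bar from (324,95) to (325,202), within 3 px of my prediction. The jar is at (318,225), the spare at (418,205) and the bottle cap at (317,25).

```bash
python3 - <<'E'
from h import *
d=load('w1')
a,b=atz(d,324.2,95.5,.126),atz(d,325,202,.126);c=(a+b)/2;u=(a-b)/np.linalg.norm(a-b)
yaw=np.degrees(np.arctan2(-u[0],u[1]));print(a,b,c,yaw,np.linalg.norm(a-b))
g=c-.04*u;print(g);plan((g[0],g[1],.115),yaw)
E
```

```text
[ 0.43320315 -0.18499011  0.126     ] [ 0.46592221 -0.30914355  0.126     ] [ 0.44956268 -0.24706683  0.126     ] 14.763888371309342 0.1283924199508767
[ 0.45975613 -0.2857462   0.126     ]
shift [  1.7   3.7 243.8] turn [-0.1  0.1 -0.4]
```

arm_command --increments '[[0.05,[0.002,0.004,0.05],[0,0,0]],[0.05,[0.002,0.004,0.1],[0,0,0]],[0.05,[0.002,0.004,0.15],[0,0,0]],[0.05,[0.002,0.004,0.19],[0,0,0]],[0.05,[0.002,0.004,0.22],[0,0,0]],[0.05,[0.002,0.004,0.235],[0,0,0]],[0.05,[0.002,0.004,0.244],[0,0,0]],[0.05,[0.002,0.004,0.244],[0,0,0]]]'

```text
clock: 3.58
tool_pos: [0.461, -0.2866, 0.1161]
orientation: [0.992, 0.125, 0.0, 0.0]
wrist_force: [-0.5, -0.1, 0.2]
finger_gap: 0.533
```

```bash
python3 - <<'E'
from h import *
print(sense()['tool_pos']);plan((.460,-.286,.115),14.7)
E
```

```text
[ 0.46102612 -0.286596    0.11612019]
shift [-0.8 -0.8  1.1] turn [ 0.  -0.  -0.3]
```

arm_command --increments '[[0.03,[0,0,0],[0,0,0]],[0.01,[0,0,0],[0,0,0]],[0.0,[0,0,0],[0,0,0]],[0.0,[0,0,0],[0,0,0]],[0.0,[0,0,0],[0,0,0]],[0.0,[0,0,-0.01],[0,0,0]],[0.0,[0,0,-0.025],[0,0,0]],[0.0,[0,0,-0.04],[0,0,0]]]'

```text
clock: 4.58
tool_pos: [0.4608, -0.2865, 0.1568]
orientation: [0.992, 0.125, 0.0, 0.0]
wrist_force: [0.5, 0.1, -2.0]
finger_gap: 0.124
```

```bash
python3 - <<'E'
from h import *
d=snap('wrist','w2');print(sense()['tool_pos'],sense()['torque'])
s=snap('side','s2')
a=cv2.resize(cv2.imread('pics/s2.png')[190:320,290:450],None,fx=3,fy=3);b=cv2.imread('pics/w2.png')[:390,170:490]
cv2.imwrite('pics/m2.png',np.hstack([a,b]));
E
```

```text
[ 0.46187811 -0.28723549  0.159515  ] [-0.1732516  -0.08812288  0.01504088]
```

View pics/m2.png

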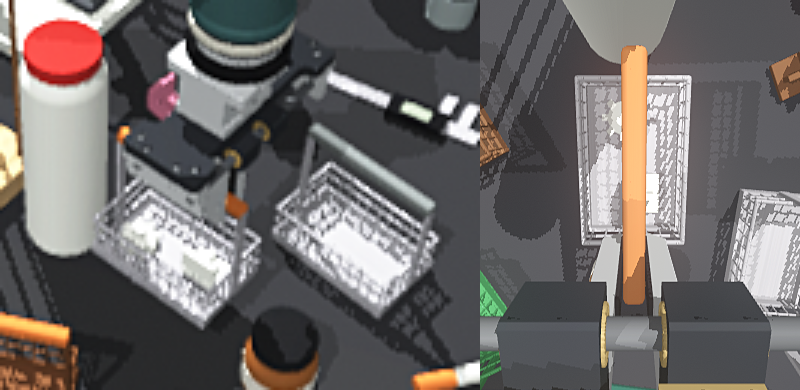

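Held (11.7 mm gap) and almost level. The bar's far end is at wrist pixel (325,47), from which I work out the tilt.

```bash
python3 - <<'E'
from h import *
d=load('w2');T=np.array([.4614,-.2868,.1585]);y=np.radians(14.4);u=np.array([-np.sin(y),np.cos(y),0])
for L in(.102,.105,.107):
  o,r=ray(d,325,47); t=(L-(o-T)@u)/(r@u); p=o+r*t; print(L,p,'tilt deg',np.degrees(np.arctan2(p[2]-.006-(T[2]+.005),L)))
E
```

```text
0.102 [ 0.43702875 -0.18774901  0.18539407] tilt deg 8.856843825176774
0.105 [ 0.43634955 -0.1848261   0.16987014] tilt deg 0.2019756519487429
0.107 [ 0.43589675 -0.18287748  0.15952085] tilt deg -5.328166055912335
```

arm_command --increments '[[0.0,[0,0,-0.015],[0,0,0]],[0.0,[0,0,-0.04],[0,0,0]],[0.0,[0,0,-0.08],[0,0,0]],[0.0,[0,0,-0.12],[0,0,0]],[0.0,[0,0,-0.16],[0,0,0]],[0.0,[0,0,-0.2],[0,0,0]],[0.0,[0,0,-0.24],[0,0,0]],[0.0,[0,0,-0.27],[0,0,0]]]'

```text
clock: 5.68
tool_pos: [0.4604, -0.2862, 0.4281]
orientation: [0.992, 0.125, 0.001, 0.001]
wrist_force: [0.9, 0.5, -2.1]
finger_gap: 0.125
```

```bash
python3 - <<'E'
from h import *
print(sense()['tool_pos'],sense()['finger_gap'])
# bar mid to prehook: seat -95mm along ux
y=np.radians(15.7);ux=np.array([np.cos(y),np.sin(y)]);uy=np.array([-ux[1],ux[0]])
seat=np.array([.5515,.132]);
p=seat-.095*ux-.04*uy; print(p); plan((*p,.43),15.7)
E
```

```text
[ 0.46042347 -0.28622931  0.42812161] 0.12508130528604317
[0.4708683  0.06778529]
shift [  98.1 -340.3   -2.3] turn [ 0.1 -0.1 -1.3]
```

arm_command --increments '[[0.0,[0.004,-0.015,0],[0,0,0]],[0.0,[0.013,-0.045,0],[0,0,0]],[0.0,[0.025,-0.085,0],[0,0,0]],[0.0,[0.036,-0.125,0],[0,0,0]],[0.0,[0.048,-0.165,0],[0,0,0]],[0.0,[0.06,-0.205,0],[0,0,0]],[0.0,[0.071,-0.245,0],[0,0,0]],[0.0,[0.082,-0.285,0],[0,0,0]]]'

```text
clock: 6.68
tool_pos: [0.4681, 0.0122, 0.4236]
orientation: [0.992, 0.126, -0.001, -0.001]
wrist_force: [1.3, -0.3, -2.1]
finger_gap: 0.124
```

arm_command --increments '[[0.0,[0.008,-0.03,0],[0,0,-0.5]],[0.0,[0.014,-0.048,0],[0,0,-1]],[0.0,[0.016,-0.055,0],[0,0,-1.3]],[0.0,[0.016,-0.055,0],[0,0,-1.3]]]'

```text
clock: 7.18
tool_pos: [0.4706, 0.0676, 0.4246]
orientation: [0.991, 0.137, -0.001, -0.0]
wrist_force: [0.1, -0.8, -2.2]
finger_gap: 0.124
```

```bash
python3 - <<'E'
from h import *
print(sense()['tool_pos'],sense()['clock'])
snap('side','s3');snap('top','t3');snap('wrist','w3')
S=cv2.imread('pics/s3.png')[30:330,180:400];
a=cv2.resize(S,None,fx=2,fy=2)
b=cv2.resize(cv2.imread('pics/w3.png')[:,120:],None,fx=.69,fy=.69)
c=cv2.resize(cv2.imread('pics/t3.png')[120:250,180:355],None,fx=2,fy=2)
o=np.zeros((600,800,3),np.uint8);o[:600,:440]=a[:600];o[:276,440:798]=b[:276,:358];o[280:540,440:790]=c
cv2.imwrite('pics/m3.png',o)
E
```

```text
[0.4705762  0.06760841 0.42455442] 7.175
```

View pics/m3.png

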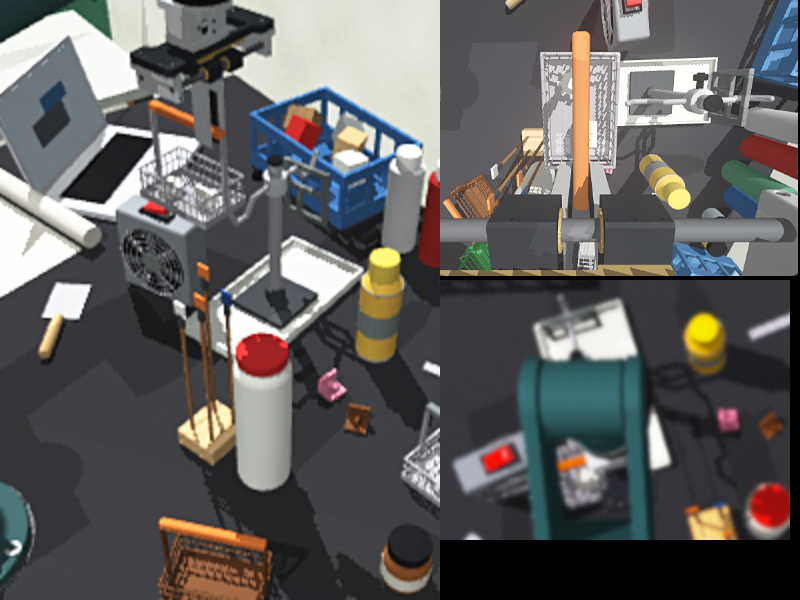

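Level, with both prints still inside. The wrist view shows the tray square to the image, so the yaw is right, and the post top near (504,143). I zoom there to refine the hook.

```bash
python3 - <<'E'
from h import *
d=load('w3');y=np.radians(15.7);ux=np.array([np.cos(y),np.sin(y)])
seat=np.array([.5515,.132])
for n,p,z in(('seat',seat,.2265),('tip',seat-.026*ux,.2525),('post',seat+.082*ux,.288)): print(n,proj(d,(*p,z)).round(1))
i=cv2.imread('pics/w3.png')[85:205,370:570];cv2.imwrite('pics/c3.png',cv2.resize(i,None,fx=4,fy=4,interpolation=cv2.INTER_CUBIC))
E
```

```text
seat [408.5 149.2]
tip [389.8 151.6]
post [513.5 155.2]
```

View pics/c3.png

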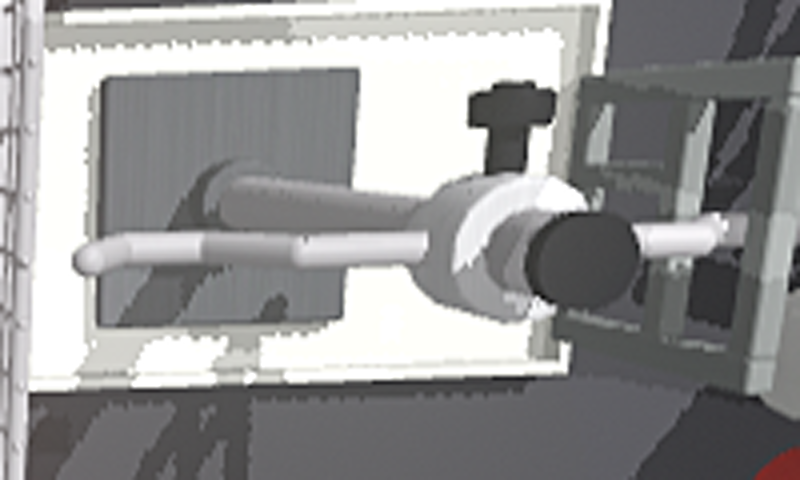

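Zoom: the throat spans crop columns 125–203, so the seat is about (411,147.5) in the full picture, the tip (392,149.5) and the post top (515.5,149.5). That is 2–4 mm from my prediction.

```bash
python3 - <<'E'
from h import *
d=load('w3')
s=atz(d,411,147.5,.2265);t=atz(d,391.5,149.5,.248);p=atz(d,515.5,149.5,.288)
print(s,t,p); v=(p-t)[:2];print('yaw',np.degrees(np.arctan2(v[1],v[0])),np.linalg.norm(v),np.linalg.norm((s-p)[:2]))
# tray long edges (near edge bottom)
a,b=atz(d,370+30/4,85+390/4,.018),atz(d,370+565/4,85+372/4,.018);e=(b-a);print('tray yaw',np.degrees(np.arctan2(e[1],e[0])))
a,b=atz(d,370+62/4,85+18/4,.018),atz(d,370+600/4,85+4/4,.018);e=(b-a);print('tray yaw',np.degrees(np.arctan2(e[1],e[0])))
print(R.from_quat(sense()['orientation']).as_matrix()[:,0])
E
```

```text
[0.55353518 0.13450731 0.2265    ] [0.5285098  0.12735528 0.248     ] [0.63005041 0.15956329 0.288     ]
yaw 17.598683194476514 0.10652629147829784 0.0805132428282846
tray yaw 17.53892535500048
tray yaw 16.96177200390566
[ 9.63093593e-01  2.69166218e-01 -5.28219018e-04]
```

```bash
cat >> h.py <<'E'
Y=np.radians(17.3);UX=np.array([np.cos(Y),np.sin(Y)]);UY=np.array([-UX[1],UX[0]]);SEAT=np.array([.5525,.1345])
def pl(dx,z,dy=-.04): plan((*(SEAT+dx*UX+dy*UY),z),17.3)
E
python3 - <<'E'
from h import *
pl(-.095,.273)
E
```

```text
shift [  3.1  -0.6 152.2] turn [ 0.   0.  -1.7]
```

arm_command --increments '[[0.0,[0.001,0,0.01],[0,0,-0.5]],[0.0,[0.002,0,0.03],[0,0,-1]],[0.0,[0.003,0,0.055],[0,0,-1.5]],[0.0,[0.003,-0.001,0.08],[0,0,-1.7]],[0.0,[0.003,-0.001,0.105],[0,0,-1.7]],[0.0,[0.003,-0.001,0.13],[0,0,-1.7]],[0.0,[0.003,-0.001,0.147],[0,0,-1.7]],[0.0,[0.003,-0.001,0.152],[0,0,-1.7]]]'

```text
clock: 8.32
tool_pos: [0.4732, 0.0688, 0.2719]
orientation: [0.989, 0.151, -0.001, -0.0]
wrist_force: [0.8, 1.0, -2.1]
finger_gap: 0.127
```

```bash
python3 - <<'E'
from h import *
print(sense()['tool_pos']); pl(-.0,.273)
snap('side','s4'); snap('wrist','w4')
a=cv2.resize(cv2.imread('pics/s4.png')[90:190,220:360],None,fx=3,fy=3,interpolation=cv2.INTER_CUBIC);b=cv2.imread('pics/w4.png')[30:330,190:570]
cv2.imwrite('pics/m4.png',np.hstack([a,b]))
E
```

```text
[0.47319775 0.06877772 0.27190153]
shift [95.3  0.9 -1.3] turn [-0.   0.1  0.1]
```

View pics/m4.png

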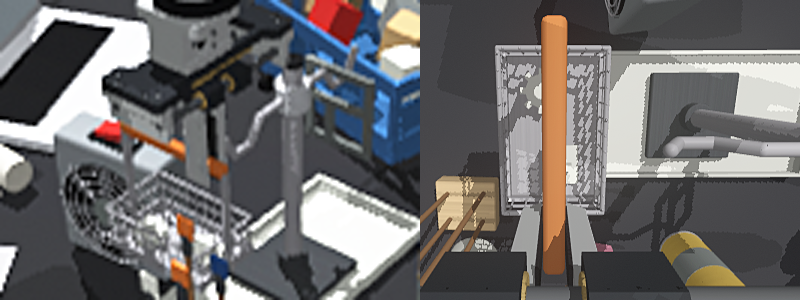

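The basket is level at the standoff. The hook tip is at wrist pixel about (438,178), clear of the basket and at the height of the window.

```bash
python3 - <<'E'
from h import *
d=load('w4');t=atz(d,440,178,.248);T=sense()['tool_pos']
for q,n in((t[:2],'tip'),(T[:2],'tcp')): print(n,q,((q-SEAT)@UX).round(4),((q-SEAT)@UY).round(4))
E
```

```text
tip [0.52797636 0.12826376] -0.0253 0.0013
tcp [0.47369843 0.06891438] -0.0947 -0.0392
```

arm_command --increments '[[0.0,[0.01,0.0,-0.002],[0,0,0]],[0.0,[0.025,0.0,-0.002],[0,0,0]],[0.0,[0.04,0.0,-0.002],[0,0,0]],[0.0,[0.055,0.0,-0.002],[0,0,0]],[0.0,[0.07,0.001,-0.002],[0,0,0]],[0.0,[0.083,0.001,-0.002],[0,0,0]],[0.0,[0.093,0.001,-0.002],[0,0,0]],[0.0,[0.095,0.001,-0.002],[0,0,0]]]'

```text
clock: 9.43
tool_pos: [0.5652, 0.0966, 0.2752]
orientation: [0.989, 0.151, -0.0, -0.0]
wrist_force: [0.2, -0.9, -3.0]
finger_gap: 0.127
```

```bash
python3 - <<'E'
from h import *
print(sense()['tool_pos'],sense()['wrist_force']); pl(0,.228)
E
```

```text
[0.56518467 0.09660412 0.27516868] [ 0.23625414 -0.88830696 -2.95944253]
shift [-0.8  0.1 47.2] turn [-0.   0.   0.1]
```

arm_command --increments '[[0.0,[0,0,0.006],[0,0,0]],[0.0,[0,0,0.014],[0,0,0]],[0.0,[0,0,0.022],[0,0,0]],[0.0,[0,0,0.03],[0,0,0]],[0.0,[0,0,0.036],[0,0,0]],[0.0,[0,0,0.041],[0,0,0]],[0.0,[0,0,0.044],[0,0,0]],[0.0,[0,0,0.044],[0,0,0]]]'

```text
clock: 10.42
tool_pos: [0.5646, 0.0965, 0.2313]
orientation: [0.989, 0.151, -0.0, -0.0]
wrist_force: [0.9, -0.1, -2.1]
finger_gap: 0.123
```

arm_command --increments '[[0.0,[0,0,0.001],[0,0,0]],[0.0,[0,0,0.002],[0,0,0]],[0.0,[0,0,0.002],[0,0,0]]]'

```text
clock: 10.8
tool_pos: [0.5647, 0.0965, 0.2295]
orientation: [0.989, 0.151, 0.0, -0.0]
wrist_force: [0.8, 1.3, -2.0]
finger_gap: 0.124
```

arm_command --increments '[[0.0,[0,0,0.001],[0,0,0]],[0.0,[0,0,0.002],[0,0,0]],[0.0,[0,0,0.002],[0,0,0]]]'

```text
clock: 11.18
tool_pos: [0.5648, 0.0965, 0.2278]
orientation: [0.989, 0.151, 0.0, -0.0]
wrist_force: [-0.3, -0.2, -1.9]
finger_gap: 0.126
```

```bash
python3 - <<'E'
from h import *
print(sense()['tool_pos'],sense()['wrist_force'],sense()['torque'])
snap('side','s5'); snap('wrist','w5')
a=cv2.resize(cv2.imread('pics/s5.png')[90:190,220:360],None,fx=3,fy=3,interpolation=cv2.INTER_CUBIC);b=cv2.imread('pics/w5.png')[30:330,190:570]
cv2.imwrite('pics/m5.png',np.hstack([a,b]))
E
```

```text
[0.56477315 0.09648827 0.22777946] [-0.277445   -0.24965843 -1.86871267] [-0.11847182  0.01447007 -0.10372255]
```

View pics/m5.png

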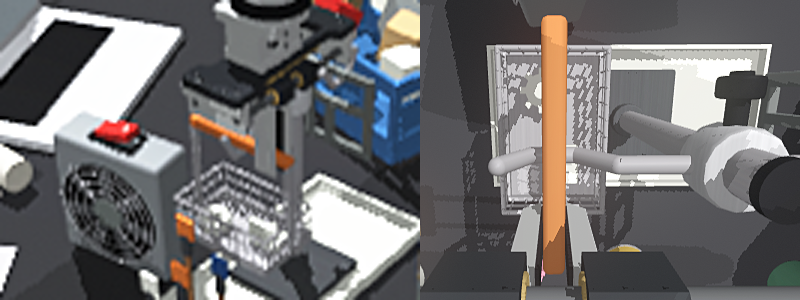

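The bar sits over the throat between tip and slope, and the hook crosses its middle. I lower until the force shows contact.

arm_command --increments '[[0.0,[0,0,0.001],[0,0,0]],[0.0,[0,0,0.002],[0,0,0]],[0.0,[0,0,0.002],[0,0,0]]]'

```text
clock: 11.65
tool_pos: [0.565, 0.0964, 0.227]
orientation: [0.989, 0.151, 0.001, 0.0]
wrist_force: [-1.9, 0.1, 4.9]
finger_gap: 0.123
```

arm_command --increments '[[0.0,[0,0,0.001],[0,0,0]],[0.0,[0,0,0.0015],[0,0,0]],[0.0,[0,0,0.0015],[0,0,0]]]'

```text
clock: 12.02
tool_pos: [0.5651, 0.0963, 0.226]
orientation: [0.989, 0.151, 0.001, 0.0]
wrist_force: [-0.7, -1.5, 7.7]
finger_gap: 0.122
```

arm_command --increments '[[0.0,[0,0,-0.002],[0,0,0]],[0.0,[0,0,-0.002],[0,0,0]],[0.015,[0,0,-0.002],[0,0,0]],[0.022,[0,0,-0.002],[0,0,0]],[0.03,[0,0,-0.002],[0,0,0]],[0.04,[0,0,-0.002],[0,0,0]],[0.05,[0,0,-0.002],[0,0,0]],[0.05,[0,0,-0.002],[0,0,0]]]'

```text
clock: 13.02
tool_pos: [0.5647, 0.0965, 0.226]
orientation: [0.989, 0.151, 0.0, -0.0]
wrist_force: [0.2, -0.0, 0.6]
finger_gap: 0.527
```

arm_command --increments '[[0.05,[0,0,-0.005],[0,0,0]],[0.05,[0,0,-0.02],[0,0,0]],[0.05,[0,0,-0.05],[0,0,0]],[0.05,[0,0,-0.08],[0,0,0]],[0.05,[0,0,-0.11],[0,0,0]],[0.05,[0,0,-0.14],[0,0,0]],[0.05,[0,0,-0.17],[0,0,0]],[0.05,[0,0,-0.18],[0,0,0]]]'

```text
clock: 14.02
tool_pos: [0.565, 0.0965, 0.4097]
orientation: [0.989, 0.151, 0.003, 0.0]
wrist_force: [0.6, -0.5, 0.6]
finger_gap: 0.533
```

```bash
python3 - <<'E'
from h import *
print(sense()['tool_pos'],sense()['wrist_force'])
snap('side','s6'); d=snap('wrist','w6'); print('rocker px',proj(d,(.491,.295,.18)))
a=cv2.resize(cv2.imread('pics/s6.png')[90:210,230:350],None,fx=3.3,fy=3.3,interpolation=cv2.INTER_CUBIC);b=cv2.imread('pics/w6.png')[:396,170:574]
cv2.imwrite('pics/m6.png',np.hstack([a,b]))
E
```

```text
[0.56495028 0.09649024 0.40967867] [ 0.64912298 -0.54808375  0.5853745 ]
rocker px [310.91490696 -14.60056098]
```

View pics/m6.png

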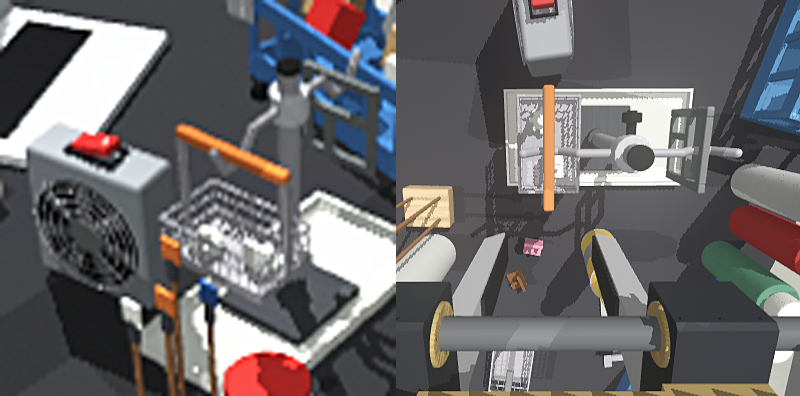

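The basket hangs level in the throat, both prints inside, gripper clear. The rocker's white dash is on its end toward the hook, at wrist pixel about (317,3). I close the fingers and move nearer to measure it.

arm_command --increments '[[0.03,[-0.01,-0.02,0],[0,0,0]],[0.01,[-0.02,-0.05,0],[0,0,0]],[0.0,[-0.02,-0.08,0],[0,0,0]],[0.0,[-0.02,-0.1,0],[0,0,0]],[0.0,[-0.02,-0.1,0],[0,0,0]],[0.0,[-0.02,-0.1,0],[0,0,0]]]'

```text
clock: 14.88
tool_pos: [0.5158, 0.1856, 0.4055]
orientation: [0.989, 0.151, -0.0, 0.0]
wrist_force: [-0.6, -0.3, 0.1]
finger_gap: 0.002
```

```bash
python3 - <<'E'
from h import *
print(sense()['tool_pos'],sense()['wrist_force'],sense()['finger_gap'])
d=snap('wrist','w7'); c=proj(d,(.491,.295,.18)).astype(int); print(c)
i=cv2.imread('pics/w7.png');u0=max(c[0]-80,0);v0=max(c[1]-60,0);print(u0,v0)
cv2.imwrite('pics/c7.png',cv2.resize(i[v0:v0+140,u0:u0+160],None,fx=4,fy=4,interpolation=cv2.INTER_CUBIC))
E
```

```text
[0.51576361 0.18559679 0.40552802] [-0.55629442 -0.2814199   0.06518831] 0.002104682831037175
[330  84]
250 24
```

View pics/c7.png

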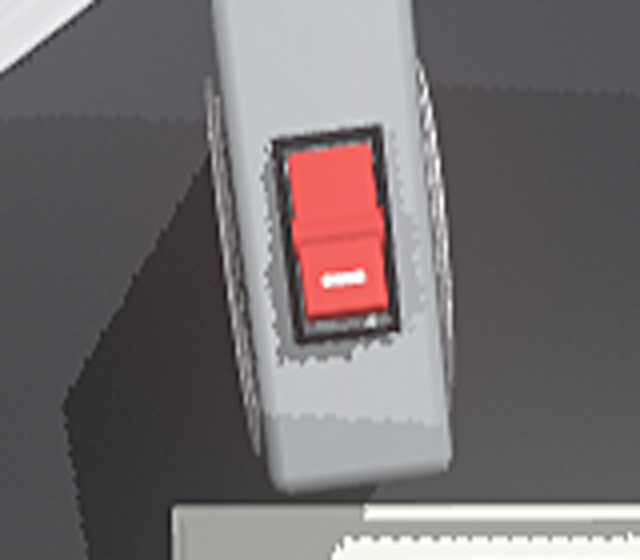

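The dash is at crop (343,278), so (335.8,93.5) in the full picture. The raised half is the one toward the hook.

```bash
python3 - <<'E'
from h import *
d=load('w7');p=atz(d,335.8,93.5,.183);print(p,(p[:2]-SEAT)@UX,(p[:2]-SEAT)@UY);plan((p[0],p[1],.197),17.3)
E
```

```text
[0.49933678 0.28686732 0.183     ] -0.005447949042900051 0.16128375496105657
shift [  14.5 -101.9  208.6] turn [0. 0. 0.]
```

arm_command --increments '[[0.0,[0.005,-0.03,0],[0,0,0]],[0.0,[0.01,-0.07,0.01],[0,0,0]],[0.0,[0.0145,-0.102,0.03],[0,0,0]],[0.0,[0.0145,-0.102,0.07],[0,0,0]],[0.0,[0.0145,-0.102,0.12],[0,0,0]],[0.0,[0.0145,-0.102,0.16],[0,0,0]],[0.0,[0.0145,-0.102,0.19],[0,0,0]],[0.0,[0.0145,-0.102,0.195],[0,0,0]]]'

```text
clock: 15.92
tool_pos: [0.4984, 0.2862, 0.2079]
orientation: [0.989, 0.15, -0.003, 0.001]
wrist_force: [-0.1, -0.1, -0.2]
finger_gap: 0.007
```

arm_command --increments '[[0.0,[0,0,0.003],[0,0,0]],[0.0,[0,0,0.006],[0,0,0]],[0.0,[0,0,0.009],[0,0,0]],[0.0,[0,0,0.012],[0,0,0]],[0.0,[0,0,0.015],[0,0,0]],[0.0,[0,0,0.017],[0,0,0]],[0.0,[0,0,0.017],[0,0,0]]]'

```text
clock: 16.8
tool_pos: [0.499, 0.2877, 0.1937]
orientation: [0.989, 0.151, -0.0, -0.0]
wrist_force: [0.8, 0.2, -0.0]
finger_gap: 0.004
```

arm_command --increments '[[0.0,[0,0,0.002],[0,0,0]],[0.0,[0,0,0.004],[0,0,0]],[0.0,[0,0,0.005],[0,0,0]],[0.0,[0,0,0.005],[0,0,0]]]'

```text
clock: 17.3
tool_pos: [0.4992, 0.2879, 0.193]
orientation: [0.988, 0.151, 0.002, -0.001]
wrist_force: [-4.2, -1.6, 12.4]
finger_gap: 0.004
```

The force rose to 12 N with the tips at 0.179 m, which matches the ON face lying flat under the pads. I retract and check.

arm_command --increments '[[0.0,[0,0,-0.01],[0,0,0]],[0.0,[0,0,-0.04],[0,0,0]],[0.0,[0,0,-0.09],[0,0,0]],[0.0,[0,0,-0.14],[0,0,0]],[0.0,[0,0,-0.19],[0,0,0]],[0.0,[-0.01,0.05,-0.215],[0,0,0]],[0.0,[-0.015,0.1,-0.215],[0,0,0]],[0.0,[-0.015,0.1,-0.215],[0,0,0]]]'

```text
clock: 18.3
tool_pos: [0.5154, 0.1854, 0.404]
orientation: [0.989, 0.149, 0.0, 0.0]
wrist_force: [-0.0, -0.7, -0.6]
finger_gap: 0.009
```

```bash
python3 - <<'E'
from h import *
print(sense()['tool_pos'],sense()['wrist_force'],sense()['clock'])
d=snap('wrist','w8');snap('side','s8')
u,v=250,24
f=lambda i:cv2.resize(i,None,fx=3,fy=3,interpolation=cv2.INTER_CUBIC)
a=f(cv2.imread('pics/w7.png')[v:v+95,u+40:u+130]);b=f(cv2.imread('pics/w8.png')[v:v+95,u+40:u+130]);c=f(cv2.imread('pics/s8.png')[100:195,240:325])
cv2.imwrite('pics/m8.png',np.hstack([a,b,c]))
E
```

```text
[0.51536233 0.18535653 0.40401644] [-0.03387148 -0.73367601 -0.5510511 ] 18.3
```

View pics/m8.png

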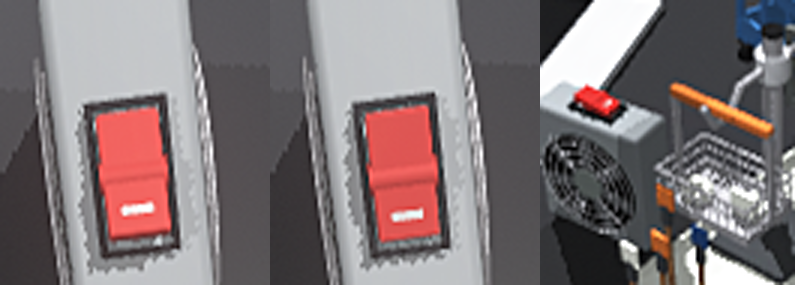

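The rocker has changed. Its far half is now tilted up and shaded, and the dash half lies closer to the bezel, so it is on. The basket hangs level in the hook with the prints inside.

```bash
python3 - <<'E'
from h import *
print(workorder.hand_in())
E
```

```text
the job is handed in; nothing more can be done
None
```

The wash basket hangs on the free hook with both prints in it and the fan is switched on. I handed the job in at about 18 s; it reports no verdict.

- **Basket:** I gripped the bar 40 mm from its middle at the jar end, lifted it over everything, brought it in above the hook tip and lowered it until the force showed contact. The bar settled at about seat height. The last side picture shows it level in the throat, let go, with the prints inside.
- **Rocker:** I pressed the dashed half with closed fingers. Wrist pictures before and after show it tipped to on. The force climbed to 12 N without a visible snap, so the switch position rests on the pictures and the fingertip height.
- **Other objects:** I saw no sign that the spare, bottle, jar, can, clip stand or hung frame had moved, but I did not measure them again at the end.
- **Hook position:** the first estimate of its direction was 15.7°, against 17.3° from the wrist camera, and its seat was 2–3 mm off. I used the wrist values.
- **Picture budget:** I viewed 13 pictures, three over the ten and one past the slack allowed.

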